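# Open the tall drying cupboard

### The arm

A 6-joint arm with a two-finger parallel gripper is mounted at the origin on the work surface. World frame = base frame: x ahead of the robot, y to its left, z up, the work surface at z = 0. Lengths are in m, angles in rad, forces in N, time in s.
With the tool pointing down it reaches from about 0.35 to 0.775 m from the base axis. Payload 7.3 kg.
Tool frame: the origin (TCP) lies midway between the tips of the shut fingers; the grasp point (between the pads) lies 19 mm behind it; z points along the fingers, y is the line along which they close (so a half turn about z gives the same grasp; the last joint's range is limited). The gripper opens to 92 mm and grips with 3 to 60 N. Pads are 19 mm wide; open, the fingers measure 130 mm over their backs; the gripper's body (75 mm by 190 mm) begins 47 mm behind the grasp point.
Start: joints at [1.173, 0.342, 1.524, -0, 1.275, -0.146], TCP at [0.131, 0.508, 0.227] pointing down, gripper open.
Joint ranges: [-2.53, 2.53], [-0.77, 2.02], [0.04, 2.7], [-1, 4.14], [0.28, 2.66], [-3.11, 3.11]. Speed limits (rad/s): [2.57, 2.57, 3.14, 3.14, 3.14, 3.14].

### API

Orientations are given as [roll, pitch, yaw] about the fixed x, y, z axes, in that order (R = Rz(yaw) Ry(pitch) Rx(roll)).
In Python, from cell import monitor, vision, workorder gives the robot as it stands.
- The arm moves only by the tool move_arm, never from a script. Its argument "rows" is a list of rows, each a list of 5 numbers: the shift along the world's x, y, z in mm, then the turn about the world's z in rad, then the closure, from -1 (fully open) to 1 (shut). A call has 1 to 12 rows; each row shifts and turns the commanded pose from where the row before left it; what a row does not reach is not made up. A row lasts 1/10 s, in which the tool goes at most 50 mm and 8.59 degrees, less where a joint would pass 70% of its speed; a pose out of reach is approached as far as the arm can. A call is refused whole if a number of a shift passes 50 or a number of a turn 0.15, either way. A call with a gripper value outside its range is refused whole. The fingers move at their own pace and stop on an object; "newtons" is the grip in N (left out, the last holds). Time passes only in rows, so rows that do not move let the fingers close. It gives the time, the measured TCP pose, the force, the opening and the grip force at its end, in the units of the state.
- monitor.observe(): the state, without advancing time (a new reading comes with each control period).
- vision.read_camera(name): name is "side" or "top" or "wrist"; returns the picture (384x512x3 uint8, red, green, blue); there is no depth.
- vision.get_calibration(name): a dict with "K" (3x3 intrinsics, pixels), "T" (4x4, takes a point from camera to world coordinates); the wrist camera has in their place "mount" (4x4, takes a point from camera to tool coordinates, whose origin is the TCP and whose axes are the flange's). Camera axes: x right, y up, looking along -z (the intrinsics and any distortion apply to the point x, -y, -z); pixel columns grow to the right and rows downward; lengths in m; the calibration is good to about 2 mm. A picture is of the moment at which its call begins: read the wrist's pose just before it. get_calibration takes no time and is no camera call.
- workorder.hand_in(): hands the job in; it is judged then, once.
The state is a dict: "time": time; "qpos": joint angles; "qvel": joint speeds; "joint_efforts": joint torques, N m; "tool_pos": TCP position; "tool_rot": TCP orientation; "contact_force": force on the tool from outside, world axes, zero at the start; "torque": the same for the moment, N m; "opening": finger opening in m; "grip_force": force on a finger pad.
Only numpy, scipy, OpenCV 4.12 (cv2) and the standard library are available. Lean on these libraries where they do the work, as an engineer would, in place of code of your own. Each camera call takes 0.05 s, during which the arm holds its last target. There are 200 camera calls.

### The job

Two small white cupboards with plywood doors stand on the workshop table, a tall one with an upright bar handle and a low one with a round knob. Swing the door of the tall cupboard open until it stands at least square to the cupboard's front, so that clay pieces can be put in to dry, then let go and leave the door standing open. Keep the low cupboard's door shut.

Things in the scene. Friction and masses are not known exactly. Their poses are not given: they have to be found in the camera images.
- grip (a point): Grip point on the tall cupboard's handle: axis of an upright round steel bar, 11 mm thick, 110 mm long, 20 mm below its top end, 33 mm below the cupboard's top. The axis stands 35 mm in front of the door's face, 140 mm from the hinge along the door, 30 mm in from the free edge; a short rod joins it near each end. Axes turn with the door: x into its face, y along it from handle to hinge, z up.
- hinge (a point): Point on the tall cupboard door's upright hinge line: on the door's front face, at its left edge seen from the robot, as high as the grip point. Door: plywood, 170 mm wide, 254 high, 15 thick. Cupboard: 260 mm tall, 180 wide, 170 deep, fixed to the table, front roughly towards the robot.
- tall_door (a joint): Opening angle of the tall cupboard's door in rad: 0 shut, grows as it opens; it swings towards the robot, clockwise seen from above, about the hinge line; stop at 1.9. Starts shut or slightly ajar (up to 0.1), weighs about 0.5 kg, moves very lightly and stays where it is left.
- low_door (a joint): Opening angle of the low cupboard's door in rad: 0 shut (as at the start), grows as it opens. The low cupboard is 170 mm tall, 180 wide, 170 deep, with a round knob 28 mm across; it stands beside the tall one, on either side, front roughly towards the robot.

How it is judged:
By the outcome, as a careful person would: the job done as asked, in the order asked, and still so for the second after the job is handed in, with the robot touching nothing.
It also fails if it takes over 34 s, if anything falls off the work surface, if the arm or the gripper's body presses on something with over 40 N, if the wrist force passes 120 N, or if a joint passes its speed limit or range.

## Working session

There is one attempt and no reset: what is moved stays moved. The work goes in short steps, Python scripts to look and compute and a tool call to move; the robot and the scene stay as the last step left them, time stands still between calls to the robot, and variables do not carry over. Pictures are saved under pics/ and viewed, at most 10 in all, crops included, and the job is handed in when it is done.

Besides the shell and the picture viewer there is one more tool, called after "Request:" as a command line: name --pt "numbers of a row" for each row, then --argument value for the rest. move_arm: Moves the arm, as the interface text tells. Its arguments: {"type":"object","properties":{"rows":{"type":"array","items":{"type":"array","items":{"type":"number"}}},"newtons":{"type":"number"}},"required":["rows"]}

```bash
mkdir -p pics; ls
python3 - <<'E'
from cell import monitor, vision
import cv2, numpy as np
s=monitor.observe(); print(s['time'],s['tool_pos'],s['tool_rot'],s['opening'])
for n in ('side','top'):
    cv2.imwrite(f'pics/{n}0.png',vision.read_camera(n)[:,:,::-1])
    c=vision.get_calibration(n); print(n,{k:np.round(v,4).tolist() if not isinstance(v,str) else v for k,v in c.items()})
print(vision.get_calibration('wrist'))
E
```

```text
pics
0.0 [0.13062178 0.5080764  0.22604322] [-3.14008396e+00 -2.49564912e-04  2.88977043e+00] 0.0913624643330388
side {'K': [[412.7411, 0.0, 257.2705], [0.0, 412.7411, 193.7999], [0.0, 0.0, 1.0]], 'T': [[0.8471, 0.3709, -0.3805, 0.2843], [-0.531, 0.5656, -0.6309, -0.5437], [-0.0188, 0.7365, 0.6761, 0.7429], [0.0, 0.0, 0.0, 1.0]]}
top {'K': [[426.6771, 0.0, 259.0626], [0.0, 426.6771, 187.474], [0.0, 0.0, 1.0]], 'T': [[-0.0099, 0.9943, -0.1057, 0.5252], [-0.9997, -0.0077, 0.0211, 0.0218], [0.0202, 0.1059, 0.9942, 1.0288], [0.0, 0.0, 0.0, 1.0]]}
{'K': array([[325.56321341,   0.        , 257.41706474],
       [  0.        , 325.56321341, 190.10385443],
       [  0.        ,   0.        ,   1.        ]]), 'mount': array([[-2.46606532e-04,  9.62180299e-01,  2.72413311e-01,
         7.26634838e-02],
       [ 9.99999441e-01,  5.17330487e-04, -9.21977005e-04,
         7.49826925e-04],
       [-1.02803582e-03,  2.72412931e-01, -9.62179889e-01,
        -1.57219814e-01],
       [ 0.00000000e+00,  0.00000000e+00,  0.00000000e+00,
         1.00000000e+00]])}
```

View pics/side0.png

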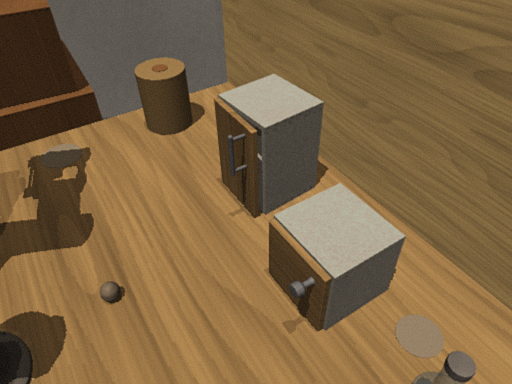

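View pics/top0.png

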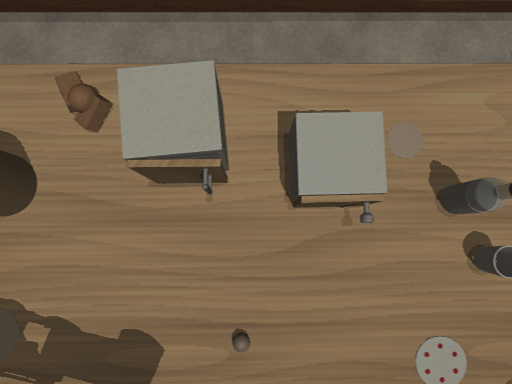

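The side view shows the tall cupboard (handle bar near 232,155) with the low one in front of it at lower right. In the top view the tall cupboard's top spans about (118,68) to (222,160) and the handle is near (207,175). The low cupboard's knob is at (367,217).

Run:
```python
import cv2,numpy as np
t=cv2.imread('pics/top0.png')[140:220,110:240]; s=cv2.imread('pics/side0.png')[90:220,205:275]
t=cv2.resize(t,None,fx=6,fy=6,interpolation=cv2.INTER_CUBIC)
s=cv2.resize(s,None,fx=4.5,fy=4.5,interpolation=cv2.INTER_CUBIC)
t=np.clip(t*1.6,0,255).astype(np.uint8); s=np.clip(s*1.6,0,255).astype(np.uint8)
cv2.imwrite('pics/tc.png',t);cv2.imwrite('pics/sc.png',s)
```

```text
(no output)
```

View pics/tc.png

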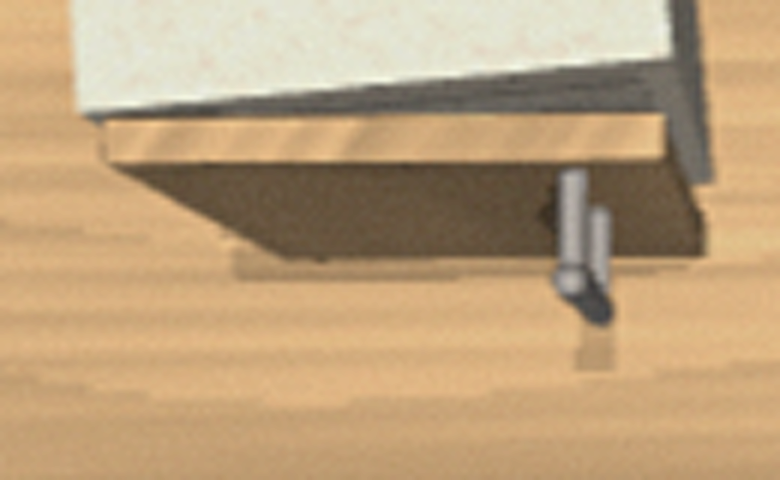

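View pics/sc.png

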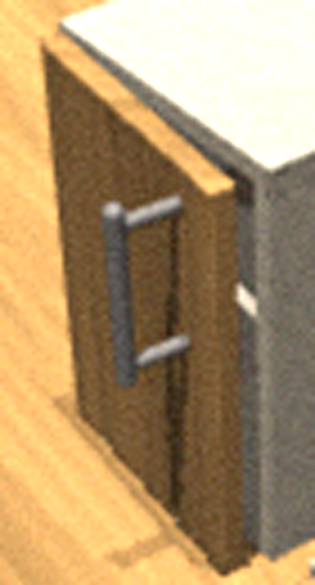

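The crops show the door slightly ajar. The bar's top end is at (205.2,186.3) in the top view and (230.1,136.7) in the side view. The door's front top edge runs from (128.3,167.2) to (220.8,166.7) in the top view.

```bash
cat > h.py <<'E'
import numpy as np
from cell import vision
def ray(n,u,v):
    c=vision.get_calibration(n);K=c['K'];T=c['T']
    d=np.array([(u-K[0,2])/K[0,0],-(v-K[1,2])/K[1,1],-1]); return T[:3,3],T[:3,:3]@d
def onz(n,u,v,z):
    o,d=ray(n,u,v); return o+d*(z-o[2])/d[2]
def tri(a,b):
    (o1,d1),(o2,d2)=ray(*a),ray(*b)
    s=np.linalg.lstsq(np.c_[d1,-d2],o2-o1,rcond=None)[0]
    p,q=o1+s[0]*d1,o2+s[1]*d2; return (p+q)/2,np.linalg.norm(p-q)
E
python3 - <<'E'
from h import *
p=lambda u,v,z:onz('top',u,v,z)
print('dist',vision.get_calibration('top').keys())
h=p(128.3,167.2,.257);f=p(220.8,166.7,.257);g=p(205.2,186.3,.247);print('hinge',h,'free',f,np.linalg.norm(f-h),'bar',g)
print('tri',tri(('top',205.2,186.3),('side',230.1,136.7)), 'hinge tri',tri(('top',128.3,167.2),('side',205+44/4.5,90+45/4.5)))
e=(f-h)/np.linalg.norm(f-h); n=np.array([-e[1],e[0],0]);print('bar along,off',(g-h)@e,(g-h)@n)
for q in [(118,68),(214,62),(222,150),(123,159)]:print(p(*q,.26))
for q in [(297,112),(382,112),(386,194),(301,195)]:print('low',p(*q,.17))
print('knob',p(367,217,.1))
E
```

```text
dist dict_keys(['K', 'T'])
hinge [0.64618526 0.24272643 0.257     ] free [0.64597656 0.07489325 0.257     ] 0.16783330798681814 bar [0.61129726 0.10423495 0.247     ]
tri (array([0.61173821, 0.10453086, 0.24381081]), np.float64(0.000196595173248188)) hinge tri (array([0.64789625, 0.24329189, 0.25330336]), np.float64(0.0024674299544617286))
bar along,off 0.13853475571782842 -0.03471575931172653
[0.83190469 0.26502817 0.26      ]
[0.84319278 0.0872845  0.26      ]
[0.67632482 0.07248703 0.26      ]
[0.66081363 0.25175835 0.26      ]
low [ 0.7728477  -0.07643923  0.17      ]
low [ 0.77213493 -0.25325424  0.17      ]
low [ 0.60121132 -0.25450336  0.17      ]
low [ 0.60056965 -0.0812293   0.17      ]
knob [ 0.55730357 -0.23315767  0.1       ]
```

Request:
move_arm --pt "0 0 40 0 -1" --pt "0 0 40 0 -1" --pt "30 -25 0 0.025 -1" --pt "30 -25 0 0.025 -1" --pt "30 -25 0 0.025 -1" --pt "30 -25 0 0.025 -1" --pt "30 -25 0 0.025 -1" --pt "30 -25 0 0.025 -1" --pt "30 -25 0 0.025 -1" --pt "30 -25 0 0.025 -1" --pt "30 -25 0 0.025 -1" --pt "30 -25 0 0.025 -1"

```text
time: 1.3
tool_pos: [0.4317, 0.2572, 0.3065]
tool_rot: [-3.142, -0.001, 3.141]
contact_force: [0.2, 1.1, 0.4]
opening: 0.0921
grip_force: 0.0
```

Request:
move_arm --pt "30 -25 0 0 -1" --pt "30 -25 0 0 -1" --pt "30 -25 0 0 -1" --pt "30 -25 0 0 -1" --pt "30 -25 0 0 -1" --pt "30 -28 0 0 -1" --pt "0 0 0 0 -1" --pt "0 0 0 0 -1"

```text
time: 2.1
tool_pos: [0.6108, 0.1049, 0.3055]
tool_rot: [3.141, -0.002, 3.138]
contact_force: [-0.2, -0.7, 0.6]
opening: 0.0919
grip_force: 0.0
```

Run:
```python
from h import *
from cell import monitor
import cv2
s=monitor.observe(); print(s['tool_pos'],s['tool_rot'],s['contact_force'])
cv2.imwrite('pics/w1.png',vision.read_camera('wrist')[:,:,::-1])
# predicted pixel of bar top end in wrist view
from scipy.spatial.transform import Rotation as R
c=vision.get_calibration('wrist');M=c['mount'];K=c['K']
T=np.eye(4);T[:3,:3]=R.from_euler('xyz',s['tool_rot']).as_matrix();T[:3,3]=s['tool_pos']
W=T@M
for P in ([.6115,.1045,.247],[.646,.243,.257],[.646,.075,.257]):
    q=W[:3,:3].T@(np.array(P)-W[:3,3]); print(K[0,2]+K[0,0]*q[0]/-q[2],K[1,2]+K[1,1]*-q[1]/-q[2])
```

```text
[0.61080845 0.10485078 0.3055263 ] [ 3.14129625e+00 -2.26401635e-03  3.13816933e+00] [-0.1731406  -0.73568976  0.59178974]
255.84754808338263 206.87645562363298
454.3928759693754 257.5500136704361
213.7877036407137 258.5222225309409
```

View pics/w1.png

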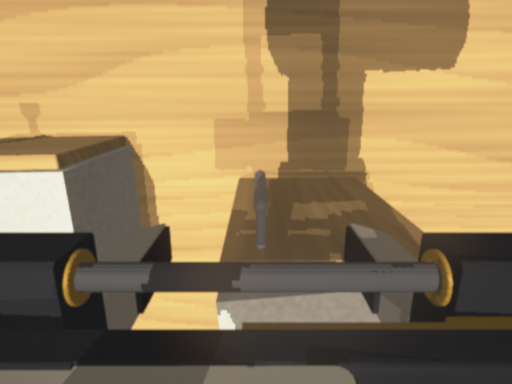

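The wrist view shows the bar at about columns 258–262, with its lower end near row 172 and its top near row 203. The predicted top end is (256,207), so it agrees within a few mm. I'll zoom in once to refine this.

Run:
```python
import cv2
a=cv2.imread('pics/w1.png')[155:265,200:320]
cv2.imwrite('pics/w1c.png',cv2.convertScaleAbs(cv2.resize(a,None,fx=5,fy=5,interpolation=cv2.INTER_CUBIC),alpha=1.8))
```

```text
(no output)
```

View pics/w1c.png

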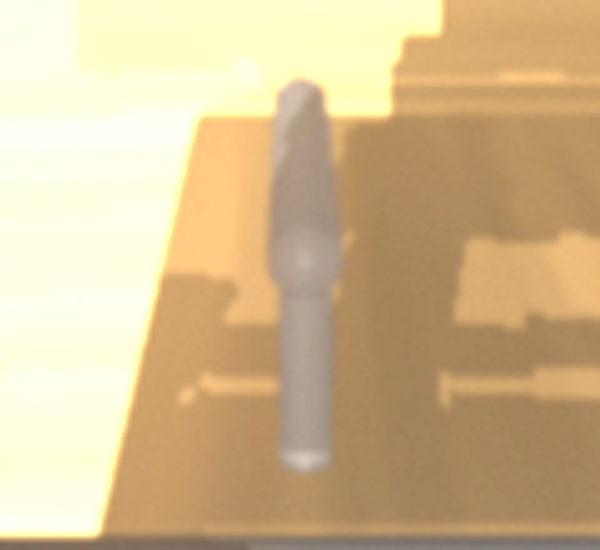

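The bar's top end is at (261,206), about 3 mm to the +y side of the tool centre. I'll shift +3 mm in y, go down and close.

Request:
move_arm --pt "0.5 3 0 0 -1" --pt "0 0 -25 0 -1" --pt "0 0 -25 0 -1" --pt "0 0 -25 0 -1" --pt "0 0 -22 0 -1" --pt "0 0 0 0 -1" --pt "0 0 0 0 0.2" --pt "0 0 0 0 0.6" --pt "0 0 0 0 1" --pt "0 0 0 0 1" --pt "0 0 0 0 1" --pt "0 0 0 0 1" --newtons 15

```text
time: 3.35
tool_pos: [0.6114, 0.1084, 0.21]
tool_rot: [3.141, 0.0, 3.14]
contact_force: [0.6, -0.3, -0.1]
opening: 0.0488
grip_force: 0.0
```

Request:
move_arm --pt "0 0 0 0 1" --pt "0 0 0 0 1" --pt "0 0 0 0 1" --pt "0 0 0 0 1" --pt "0 0 0 0 1" --pt "0 0 0 0 1" --pt "0 0 0 0 1"

```text
time: 4.05
tool_pos: [0.6111, 0.1071, 0.2097]
tool_rot: [-3.14, -0.001, 3.139]
contact_force: [-1.3, -5.4, 0.6]
opening: 0.0103
grip_force: 15.0
```

Run:
```python
import numpy as np
th=np.arange(23)*.075
f=lambda t:1000*np.c_[-.14*np.sin(t)-.035*np.cos(t),-.14*np.cos(t)+.035*np.sin(t)]
print(np.round(np.diff(f(th),axis=0),1).tolist())
```

```text
[[-10.4, 3.0], [-10.1, 3.8], [-9.8, 4.5], [-9.5, 5.3], [-9.0, 6.0], [-8.6, 6.6], [-8.0, 7.2], [-7.5, 7.8], [-6.9, 8.4], [-6.2, 8.8], [-5.5, 9.3], [-4.8, 9.7], [-4.1, 10.0], [-3.3, 10.3], [-2.6, 10.5], [-1.8, 10.7], [-1.0, 10.8], [-0.1, 10.8], [0.7, 10.8], [1.5, 10.7], [2.3, 10.6], [3.1, 10.4]]
```

Request:
move_arm --pt "0 -1.5 0 0 1" --pt "-10.4 3.0 0 -0.075 1" --pt "-10.1 3.8 0 -0.075 1" --pt "-9.8 4.5 0 -0.075 1" --pt "-9.5 5.3 0 -0.075 1" --pt "-9.0 6.0 0 -0.075 1" --pt "0 0 0 0 1"

```text
time: 4.75
tool_pos: [0.5616, 0.1305, 0.2097]
tool_rot: [3.141, -0.001, 2.765]
contact_force: [0.5, -0.1, -2.7]
opening: 0.0108
grip_force: 15.0
```

Forces are small, so I'll carry on.

Request:
move_arm --pt "-8.6 6.6 0 -0.075 1" --pt "-8.0 7.2 0 -0.075 1" --pt "-7.5 7.8 0 -0.075 1" --pt "-6.9 8.4 0 -0.075 1" --pt "-6.2 8.8 0 -0.075 1" --pt "-5.5 9.3 0 -0.075 1" --pt "-4.8 9.7 0 -0.075 1" --pt "-4.1 10.0 0 -0.075 1" --pt "-3.3 10.3 0 -0.075 1" --pt "0 0 0 0 1"

```text
time: 5.75
tool_pos: [0.5076, 0.2085, 0.2096]
tool_rot: [3.141, -0.0, 2.092]
contact_force: [-0.1, -0.7, -0.8]
opening: 0.0104
grip_force: 15.0
```

Request:
move_arm --pt "-2.6 10.5 0 -0.075 1" --pt "-1.8 10.7 0 -0.075 1" --pt "-1.0 10.8 0 -0.075 1" --pt "-0.1 10.8 0 -0.075 1" --pt "0.7 10.8 0 -0.075 1" --pt "1.5 10.7 0 -0.075 1" --pt "2.3 10.6 0 -0.075 1" --pt "3.1 10.4 0 -0.075 1" --pt "0 0 0 0 1" --pt "0 0 0 0 1"

```text
time: 6.75
tool_pos: [0.5097, 0.2927, 0.2097]
tool_rot: [-3.141, 0.0, 1.494]
contact_force: [-1.5, 0.9, 0.2]
opening: 0.0107
grip_force: 15.0
```

Request:
move_arm --pt "0 0 0 0 0.5" --pt "0 0 0 0 0" --pt "0 0 0 0 -0.2" --pt "0 0 0 0 -0.2" --pt "0 0 0 0 -0.2" --pt "0 0 0 0 -0.2" --pt "0 0 0 0 -0.2" --pt "0 0 0 0 -0.2"

```text
time: 7.55
tool_pos: [0.5097, 0.293, 0.2097]
tool_rot: [3.141, 0.0, 1.49]
contact_force: [0.6, -1.0, 0.2]
opening: 0.055
grip_force: 0.0
```

Request:
move_arm --pt "0 0 10 0 -0.2" --pt "0 0 20 0 -0.2" --pt "0 0 25 0 -0.2" --pt "0 0 25 0 -0.2" --pt "0 0 25 0 -0.2" --pt "-25 0 0 0 -0.2" --pt "-40 0 0 0 -0.2" --pt "-40 25 0 0 -0.2" --pt "-30 25 0 0 -0.2" --pt "-10 25 0 0 -0.2" --pt "0 10 0 0 -0.2" --pt "0 0 0 0 -0.2"

```text
time: 8.75
tool_pos: [0.3648, 0.3788, 0.3151]
tool_rot: [3.141, -0.0, 1.492]
contact_force: [-0.2, 0.6, 0.2]
opening: 0.0553
grip_force: 0.0
```

Run:
```python
from cell import monitor,vision
import cv2,numpy as np
s=monitor.observe();print(s['time'],s['tool_pos'],s['contact_force'],s['opening'],np.abs(s['qvel']).max())
cv2.imwrite('pics/end.png',np.vstack([cv2.resize(vision.read_camera(n)[:,:,::-1],(400,300)) for n in('top','side')]))
```

```text
8.75 [0.36477857 0.37884653 0.31511647] [-0.1549019   0.57171311  0.22447064] 0.055302437251921084 0.036575715061767385
```

View pics/end.png

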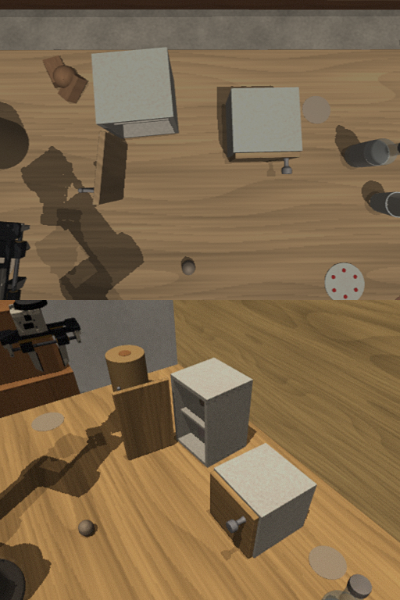

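The top view shows the tall door's edge from (99,135) to (96,203), about 8° past square to the cupboard's front. The low door is shut and the gripper is clear of everything.

```bash
python3 -c "
from cell import workorder
print(workorder.hand_in())"
```

```text
the job is handed in; nothing more can be done
None
```

The tall cupboard's door stands open about 8° past square, the arm has let go and is clear, the low cupboard's door is still shut, and the job is handed in at about 9 s.

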